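# Clear up after knocked-over bottles at the microscope bench

## Robot

A 6-joint arm with a two-finger parallel gripper is mounted at the origin on a cart in front of the work surface, level with it; the furniture and walls round the work are solid. World frame = base frame: x ahead of the robot, y to its left, z up, the work surface at z = 0. Lengths are in mm, angles in rad, forces in N, time in s.
With the tool pointing down it reaches from about 350 to 775 mm from the base axis. Payload 7.3 kg.
Tool frame: the origin (TCP) lies on the mounting face of the last link; the fingertips stand 178 mm ahead of it and the grasp point (between the pads) lies 159 mm ahead of it; z points along the fingers, y is the line along which they close (so a half turn about z gives the same grasp; the last joint's range is limited). The gripper opens to 92 mm and grips with 3 to 60 N. Pads are 19 mm wide; open, the fingers measure 130 mm over their backs; the gripper's body (75 mm by 190 mm) begins 47 mm behind the grasp point.
Start: joints at [-1.325, 0.342, 1.524, -0, 1.275, -0.146], TCP at [200.492, -485.212, 404.741] pointing down, gripper open.
Joint ranges: [-2.53, 2.53], [-0.77, 2.02], [0.04, 2.7], [-1, 4.14], [0.28, 2.66], [-3.11, 3.11]. Speed limits (rad/s): [2.57, 2.57, 3.14, 3.14, 3.14, 3.14].

## Interface

Orientations are given as [roll, pitch, yaw] about the fixed x, y, z axes, in that order (R = Rz(yaw) Ry(pitch) Rx(roll)).
In Python, from plant import bot gives the robot as it stands.
- The arm moves only by the shell command python3 shift.py 'ROWS'. ROWS is a JSON list of rows, 1 to 5 of them, each of 5 numbers: the finger opening in mm, then dx, dy, dz in mm, then a turn about the tool's z in rad; each row is the pose to reach, as a shift and turn from the pose commanded when the command began, along the tool's axes at that moment; what a row does not reach only later rows make up. A row lasts 1/8 s, in which the tool goes at most 62.5 mm and 0.188 rad, less where a joint would pass 70% of its speed; a pose out of reach is approached as far as the arm can. The fingers move at their own pace and stop on an object; the grip force is fixed at half the most. Time passes only in rows, so rows that do not move let the fingers close. It prints the time, the measured TCP pose, the force, the opening and the grip force at its end. Input that does not fit is refused with a message, and nothing moves.
- bot.get_obs(): the state, without advancing time (a new reading comes with each control period).
- bot.capture(name): name is "side" or "top" or "wrist"; returns a dict with "color" (420x560x3 uint8, red, green, blue), "K" (3x3 intrinsics, pixels), "k1" (the pictures are not rectified: a ray, as slopes to the right and down, at radius r is drawn at 1 + k1 r^2 times it, then the intrinsics apply), "R" (3x3) and "t" (3): a world point X has camera coordinates R X + t. Camera axes: x right, y down, z forward; pixel columns grow to the right and rows downward; lengths in mm; the calibration is good to about 2 mm. A picture is of the moment at which its call begins. There is no depth.
- bot.close_job(): hands the job in; it is judged then, once.
The state is a dict: "time": time; "joint_positions": joint angles; "dq": joint speeds; "tau": joint torques, N m; "tool_pos": TCP position; "tcp_rot": TCP orientation; "contact_force": force on the tool from outside, world axes, zero at the start; "moment": the same for the moment, N m; "grip_width": finger opening in mm; "finger_force": force on a finger pad.
Only numpy, scipy, OpenCV 4.12 (cv2) and the standard library are available. Lean on these libraries where they do the work, as an engineer would, in place of code of your own. Each camera call takes 0.05 s, during which the arm holds its last target. There are 200 camera calls.

## Task

Some bottles got knocked about on the bench. First get the broken glass off it: put each of the three amber vials with a snapped-off neck through the sprung flap of the glass-waste bin, so that it lies inside and the flap shuts again. Only when all three are in the bin, stand the two sound, capped bottles upright, each fully down in the weighted steel base made for its size (the small stain bottle in the narrow one, the lens-fluid bottle in the wide one), and leave the objective in its canister where it stands.

Things in the scene. Friction and masses are not known exactly. Their poses are not given: they have to be found in the camera images.
- broken_vial_1: broken amber glass vial whose neck and cap have snapped off: a capless open round tube, jagged at the top, 25 mm in diameter, 37 mm to the break with shards up to 9 mm higher on one side; about 45 g. Stands upright. Origin at the centre of its underside, z up along it. Grip it across its diameter, up to 36 mm above its foot (above that are thin shards).
- broken_vial_2: broken amber glass vial whose neck and cap have snapped off: a capless open round tube, jagged at the top, 25 mm in diameter, 36 mm to the break with shards up to 11 mm higher on one side; about 45 g. Stands upright. Origin at the centre of its underside, z up along it. Grip it across its diameter, up to 35 mm above its foot (above that are thin shards).
- broken_vial_3: broken amber glass vial whose neck and cap have snapped off: a capless open round tube, jagged at the top, 25 mm in diameter, 38 mm to the break with shards up to 10 mm higher on one side; about 45 g. Stands upright. Origin at the centre of its underside, z up along it. Grip it across its diameter, up to 37 mm above its foot (above that are thin shards).
- stain_bottle: sound small amber bottle with a white screw cap, 25 mm in diameter and 55 mm tall with the cap, straight body 40 mm tall that can be gripped, about 35 g. Stands upright; origin at the centre of its underside, z up along it.
- cleaner_bottle: sound lens-fluid bottle, white with a red screw cap, 34 mm in diameter and 94 mm tall with the cap, straight body 68 mm tall that can be gripped, about 90 g. Stands upright; origin at the centre of its underside, z up along it.
- narrow_base: narrow weighted bottle base: round steel foot, 58 mm across, 28 mm tall, fixed. A funnel, 47 mm wide at the rim (28 mm up) narrowing to 31 mm at 14 mm up, leads into a round seat 31 mm in diameter with its floor 5 mm above the table. Origin at the centre of its underside, z up. Takes the 25 mm stain bottle; the 34 mm bottle does not go in.
- wide_base: wide weighted bottle base of the same form: 69 mm across and 28 mm tall, does not move. Funnel 58 mm wide at the rim (28 mm up), narrowing to 42 mm at 14 mm up; round seat 42 mm in diameter, floor 5 mm above the table. Origin at the centre of its underside, z up. For the 34 mm lens-fluid bottle.
- glass_bin: glass-waste bin: white box with grey lid, 118 mm (its x) by 124 mm (its y), 155 mm tall, fixed, hollow, empty at the start; floor inside slopes down to +x. Slot in the lid: 62 mm wide along the bin's x, 90 mm long along its y, centred on the bin, closed by a ribbed steel flap 5 mm below the lid's top. Origin at the centre of the bin's underside, z up.
- glass_bin_flap (a joint): flap hinge, rad: 0 shut, grows to 1.5 as the flap swings down into the bin. Hinge along the bin's y at the slot's +x edge (31 mm from the centre, 149 mm up); flap 59 mm wide. A weak spring (0.02 Nm, under 1 N at mid flap) shuts it. A vial pushed straight down at mid slot opens it; with the fingertips 40 mm below the lid's top the vial is past the flap and falls when let go.
- objective_canister: bystander: microscope objective in a clear canister on a black foot, 39 mm in diameter, 64 mm tall, loose, upright. Origin at the centre of its underside.

How it is judged:
By the outcome, as a careful person would: the job done as asked, in the order asked, and still so for the second after the job is handed in, with the robot touching nothing.
It also fails if it takes over 128 s, if anything falls off the work surface, if the arm or the gripper's body presses on something with over 40 N, if the wrist force passes 120 N, or if a joint passes its speed limit or range.

## Working session

There is one attempt and no reset: what is moved stays moved. The work goes in short steps, Python scripts to look and compute and a shell command to move; the robot and the scene stay as the last step left them, time stands still between calls to the robot, and variables do not carry over. Pictures are saved under pics/ and viewed, at most 15 in all, crops included, and the job is handed in when it is done.

```bash
ls; mkdir -p pics; python3 - <<'E'
from plant import bot
import cv2
o=bot.get_obs();print(o)
for n in("side","top","wrist"):
    c=bot.capture(n);cv2.imwrite(f"pics/{n}0.png",c["color"][:,:,::-1]);print(n,c["K"],c["k1"],c["R"],c["t"])
E
```

```text
pics
plant.py
shift.py
{'time': 0.0, 'joint_positions': array([-1.32501149e+00,  3.42742344e-01,  1.52501752e+00, -1.88694677e-05,
        1.27537376e+00, -1.46025450e-01]), 'dq': array([ 0.00117926,  0.00143466,  0.0010658 ,  0.00099179, -0.00024058,
        0.00060401]), 'tau': array([-4.90674047e-04, -4.31242311e+01, -2.44218081e+01,  7.19103660e-02,
        5.59554622e-02, -1.23572936e-04]), 'tool_pos': array([ 200.45178245, -485.08633622,  404.03438346]), 'tcp_rot': array([-3.14006546e+00, -2.06370424e-04,  3.91815634e-01]), 'contact_force': array([0.14064585, 0.98552995, 0.32296308]), 'moment': array([ 0.029742  , -0.02837773,  0.02142846]), 'finger_force': 0.0, 'grip_width': 91.35936910657244}
side [[543.93050079   0.         275.18016684]
 [  0.         543.93050079 200.27110053]
 [  0.           0.           1.        ]] -0.10303344551458013 [[-0.04496576 -0.99886604  0.01564315]
 [-0.56444908  0.0124836  -0.82537349]
 [ 0.82424227 -0.04594331 -0.56437036]] [-218.10759162  357.93998341  666.79217992]
top [[443.92697784   0.         282.13492651]
 [  0.         443.92697784 208.23223889]
 [  0.           0.           1.        ]] -0.017126744847177265 [[ 0.00166323 -0.99994171  0.01066819]
 [-0.98698415 -0.00335704 -0.16078252]
 [ 0.16080896 -0.01026192 -0.9869322 ]] [-246.97793583  488.2178576   967.21262593]
wrist [[314.72036579   0.         278.68791432]
 [  0.         314.72036579 209.2731063 ]
 [  0.           0.           1.        ]] -0.04610506389775382 [[ 3.82072133e-01 -9.24132105e-01 -8.58524875e-04]
 [-8.90553589e-01 -3.68437304e-01  2.66773795e-01]
 [-2.46850541e-01 -1.01162270e-01 -9.63758790e-01]] [-524.31092878  -34.82484026  389.80389282]
```
View pics/top0.png

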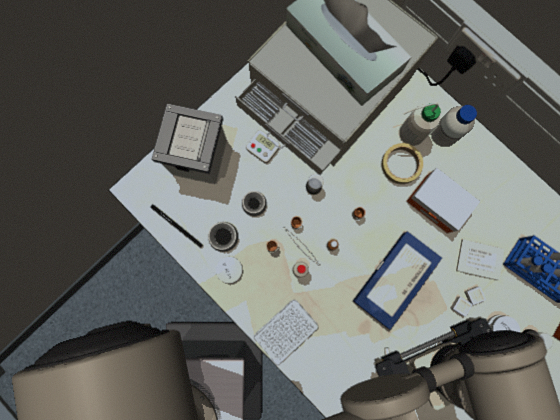

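View pics/side0.png

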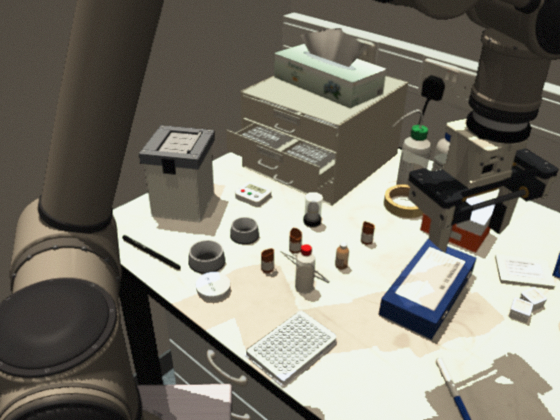

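The top view shows broken vials near (297,223), (273,246) and (359,213). The stain bottle is at (333,245), the cleaner at (302,269), the canister at (314,185), the bases at (253,203) and (222,236), and the bin lid at (190,138). I'll zoom in for accuracy.

```bash
cat > h.py <<'E'
import numpy as np,cv2
from plant import bot
def ray(c,u,v):
    p=cv2.undistortPoints(np.array([[[u,v]]],float),c["K"],np.array([c["k1"],0,0,0,0.]))[0,0]
    R,t=np.array(c["R"]),np.array(c["t"]);return -R.T@t,R.T@np.array([p[0],p[1],1])
def onz(c,u,v,z):
    o,d=ray(c,u,v);return o+d*(z-o[2])/d[2]
def proj(c,X):
    R,t=np.array(c["R"]),np.array(c["t"])
    return cv2.projectPoints(np.array(X,float).reshape(-1,1,3),cv2.Rodrigues(R)[0],t,c["K"],np.array([c["k1"],0,0,0,0.]))[0][:,0]
def tri(c1,p1,c2,p2):
    A=0;b=0
    for c,p in((c1,p1),(c2,p2)):
        o,d=ray(c,*p);d/=np.linalg.norm(d);P=np.eye(3)-np.outer(d,d);A=A+P;b=b+P@o
    return np.linalg.solve(A,b)
def cap(n,f=None):
    c=bot.capture(n)
    if f:cv2.imwrite(f"pics/{f}.png",c["color"][:,:,::-1])
    return c
def rel(x,y,z=None):
    "tool-axis shift from the measured pose to TCP at x,y,z"
    from scipy.spatial.transform import Rotation as r
    o=bot.get_obs();p=np.array(o["tool_pos"]);g=np.array([x,y,p[2] if z is None else z])
    return (r.from_euler('xyz',o["tcp_rot"]).as_matrix().T@(g-p)).round(1)
E
python3 - <<'E'
import cv2
a=cv2.imread("pics/top0.png")[170:295,205:395];cv2.imwrite("pics/topc.png",cv2.resize(a,None,fx=4,fy=4,interpolation=cv2.INTER_CUBIC))
a=cv2.imread("pics/top0.png")[95:180,145:235];cv2.imwrite("pics/topb.png",cv2.resize(a,None,fx=6,fy=6,interpolation=cv2.INTER_CUBIC))
a=cv2.imread("pics/side0.png")[180:310,180:390];cv2.imwrite("pics/sidec.png",cv2.resize(a,None,fx=3.8,fy=3.8,interpolation=cv2.INTER_CUBIC))
E
```

View pics/topc.png

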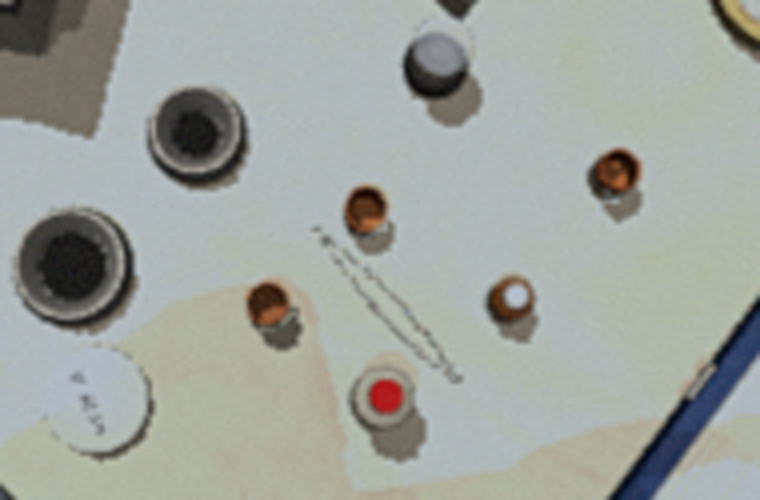

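View pics/sidec.png

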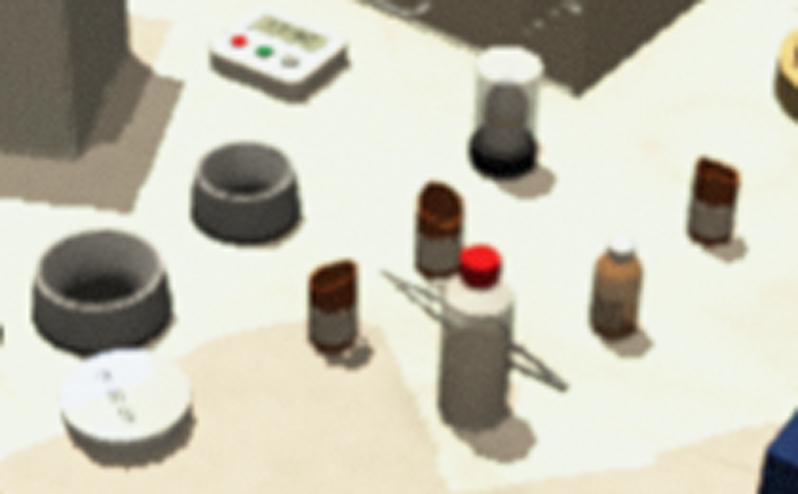

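View pics/topb.png

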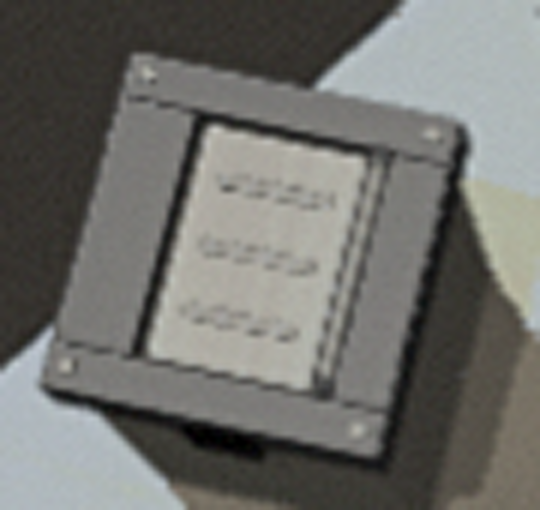

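The crops give clean rims: vials at crop (366,210), (269,305) and (617,172), stain cap (515,296), red cap (385,397). The bin lid corners and flap are clear too, with the flap's dashed hinge on the right side.

```bash
python3 - <<'E'
from h import *
np.set_printoptions(precision=1,suppress=True)
c=cap("top");s=cap("side");im=c["color"];hsv=cv2.cvtColor(im,cv2.COLOR_RGB2HSV)
f=lambda x,y:(205+x/4-.375,170+y/4-.375)
g=lambda x,y:(180+x/3.8-.37,180+y/3.8-.37)
T={"va":(f(366,208),40,None,(438,210)),"vb":(f(269,302),40,None,(333,290)),"vc":(f(617,171),40,None,(716,183)),"stain":(f(516,296),55,None,(621,243)),"clean":(f(385,397),94,None,(481,257)),"can":(f(438,53),64,None,(509,60)),"narrow":(f(196,130),28,None,(246,170)),"wide":(f(75,261),28,None,(101,264))}
for k,(p,z,_,q) in T.items(): print(k,onz(c,*p,z),onz(s,*g(*q),z),tri(c,p,s,g(*q)))
b=lambda x,y:(145+x/6-.42,95+y/6-.42)
C=[onz(c,*b(*q),155) for q in((132,55),(468,125),(381,464),(43,390))]
C=np.array(C);print("bin",C,C.mean(0),[np.degrees(np.arctan2(*(C[j]-C[i])[1::-1])) for i,j in((0,1),(3,2),(0,3),(1,2))],np.linalg.norm(np.roll(C,1,0)-C,axis=1))
S=np.array([onz(c,*b(*q),155) for q in((197,117),(398,153),(340,404),(138,355))]);print(S.mean(0),np.linalg.norm(np.roll(S,1,0)-S,axis=1))
# brown mask
m=cv2.inRange(hsv,(0,90,30),(18,255,200))
n,l,st,ce=cv2.connectedComponentsWithStats(m)
for i in range(1,n):
    if st[i,4]>25 and 200<ce[i][0]<400: print(st[i],ce[i],onz(c,*ce[i],35))
E
```

```text
va [ 458.4 -277.5   40. ] [ 453.3 -275.5   40. ] [ 459.  -276.9   35.5]
vb [ 405.1 -222.9   40. ] [ 393.1 -221.2   40. ] [ 406.  -222.2   29.1]
vc [ 480.  -420.3   40. ] [ 471.7 -419.4   40. ] [ 481.1 -421.8   32.8]
stain [ 407.6 -359.7   55. ] [ 406.2 -359.4   55. ] [ 407.7 -359.8   53.8]
clean [ 351.  -284.8   94. ] [ 350.1 -285.    94. ] [ 351.  -285.    93.3]
can [ 542.9 -317.1   64. ] [ 550.9 -319.9   64. ] [ 541.4 -317.5   70.4]
narrow [ 505.  -180.2   28. ] [ 504.8 -179.6   28. ] [ 505.  -179.9   27.8]
wide [ 429.1 -112.3   28. ] [ 429.7 -108.7   28. ] [ 429.  -110.5   28.4]
bin [[ 690.5   -2.8  155. ]
 [ 665.4 -120.3  155. ]
 [ 544.6  -93.7  155. ]
 [ 570.1   22.1  155. ]] [617.7 -48.7 155. ] [np.float64(-102.05449743204728), np.float64(-102.40050711538412), np.float64(168.32571682356635), np.float64(167.58486992885082)] [123.  120.2 123.7 118.6]
[617.8 -52.9 155. ] [87.  71.2 91.3 71.5]
[354 207  11  11  88] [358.9 212.4] [ 480.7 -421.4   35. ]
[291 217  11  11  89] [295.9 222.1] [ 457.9 -277.1   35. ]
[267 240  10  11  89] [271.5 245.5] [ 404.6 -221.9   35. ]
[328 240  10  10  50] [331.3 245.2] [ 405.6 -356.9   35. ]
[297 265   9   9  55] [301.1 268.7] [ 352.9 -288.4   35. ]
```

```bash
python3 shift.py '[[55, 60, -18, 0, 0], [55, 120, -36, 0, 0], [55, 180, -54, 0, 0], [55, 240, -71, 0, 0], [55, 299, -89, 0, 0]]'; python3 shift.py '[[55, 18.5, -5, 0, 0], [55, 18.5, -5, 40, 0], [55, 18.5, -5, 80, 0], [55, 18.5, -5, 80, 0]]'; python3 -c "
from h import *
cap('wrist','w1');cap('side','s1');o=bot.get_obs();print(o['tool_pos'],o['tcp_rot'],rel(458,-277,185))"
```

```text
time: 0.88
tool_pos: [444.2, -287.3, 404.8]
tcp_rot: [3.141, -0.0, 0.392]
contact_force: [-0.3, -1.3, 0.3]
grip_width: 55.2
finger_force: 0.0
time: 1.38
tool_pos: [457.0, -277.1, 322.2]
tcp_rot: [-3.136, 0.003, 0.391]
contact_force: [0.3, 0.3, 0.8]
grip_width: 55.2
finger_force: 0.0
[ 458.05518028 -277.81462282  325.69858553] [ 3.14073695e+00 -2.10476683e-04  3.91135054e-01] [  0.2  -0.9 140.7]
```

View pics/w1.png

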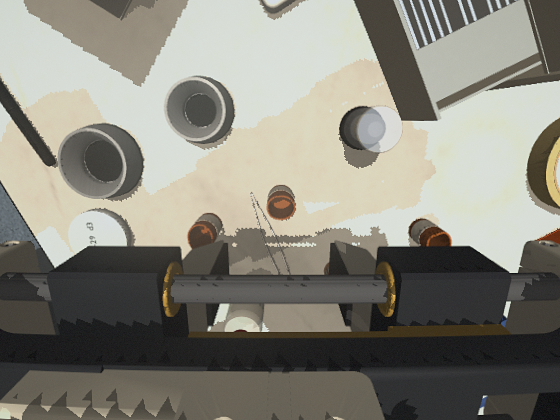

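The wrist view shows vial a between the fingers at (282,203), with the other vials at (205,230) and (433,235). I'll check its position numerically.

```bash
python3 -c "
from h import *
c=cap('wrist')
for P in [(458,-277,40),(405,-222.5,40),(480.5,-421,40),(505,-180,28)]: print(proj(c,[P]).round(1))
for q in [(282,206),(203,235),(435,239),(199,108)]: print(onz(c,*q,38 if q[1]>150 else 28).round(1))
m=cv2.inRange(cv2.cvtColor(c['color'],cv2.COLOR_RGB2HSV),(0,110,30),(18,255,220));n,l,s,e=cv2.connectedComponentsWithStats(m)
for i in range(1,n):
  if s[i,4]>60: print(s[i],e[i].round(1))
"
```

```text
[[277.6 205.5]]
[[199.3 235.8]]
[[432.6 241.6]]
[[193.1 110.4]]
[ 458.6 -280.9   38. ]
[ 406.2 -225.2   38. ]
[ 483.3 -423.1   38. ]
[ 508.8 -184.    28. ]
[264 196  28  25 271] [277.9 206.1]
[185 224  26  24 141] [198.3 232.1]
[529 225  31  19 262] [549.3 235.3]
[414 227  32  20 480] [429.1 237.6]
```

```bash
python3 shift.py '[[55, 0, 0, 50, 0], [55, 0, 0, 100, 0], [55, 0, 0, 139, 0], [55, 0, 0, 139, 0], [20, 0, 0, 139, 0]]'; python3 shift.py '[[15, 0, 0, 0, 0], [15, 0, 0, 0, 0], [15, 0, 0, 0, 0], [15, 0, 0, 0, 0]]'; python3 shift.py '[[15, 0, 0, -40, 0], [15, 0, 0, -100, 0], [15, 0, 0, -160, 0], [15, 0, 0, -210, 0], [15, 0, 0, -210, 0]]'
python3 -c "
from h import *
import math
o=bot.get_obs();p=o['tool_pos'];print(p,o['tcp_rot'],rel(617.7,-48.7),(1.358-o['tcp_rot'][2]))"
```

```text
time: 2.15
tool_pos: [458.8, -277.9, 187.9]
tcp_rot: [3.138, -0.002, 0.392]
contact_force: [0.4, -0.6, 0.6]
grip_width: 49.0
finger_force: 0.0
time: 2.65
tool_pos: [458.3, -277.3, 186.8]
tcp_rot: [3.14, -0.001, 0.392]
contact_force: [-0.9, -0.1, 7.1]
grip_width: 24.0
finger_force: 30.0
time: 3.28
tool_pos: [458.4, -277.3, 400.2]
tcp_rot: [3.134, -0.004, 0.392]
contact_force: [-0.1, -0.1, -1.5]
grip_width: 24.3
finger_force: 30.0
[ 458.39563497 -277.30217301  400.15818076] [ 3.13353807 -0.00428505  0.39194788] [ 2.345e+02 -1.504e+02 -2.000e-01] 0.9660521216648441
```

```bash
python3 shift.py '[[15, 47, -30, 0, -0.18], [15, 94, -60, 0, -0.36], [15, 141, -90, 0, -0.54], [15, 188, -120, 0, -0.72], [15, 234.5, -150.5, 0, -0.9]]'; python3 shift.py '[[15, 0, 0, 0, -0.066], [15, 0, 0, 0, -0.066], [15, 0, 0, 0, -0.066]]'
python3 -c "
from h import *
o=bot.get_obs();p=o['tool_pos'];print(p,o['tcp_rot'],rel(617.7,-48.7,288),(1.358-o['tcp_rot'][2]));cap('top','t2')"
```

```text
time: 3.9
tool_pos: [618.0, -46.8, 394.0]
tcp_rot: [-3.139, 0.0, 1.298]
contact_force: [0.1, -0.2, -0.4]
grip_width: 24.2
finger_force: 30.0
time: 4.28
tool_pos: [617.0, -49.0, 394.9]
tcp_rot: [-3.14, 0.0, 1.356]
contact_force: [-0.6, -0.3, -0.4]
grip_width: 24.6
finger_force: 30.0
[617.02050698 -48.98701747 394.89490335] [-3.14006809e+00  1.86935830e-04  1.35561449e+00] [  0.4   0.8 106.9] 0.002385511126813844
```

View pics/t2.png

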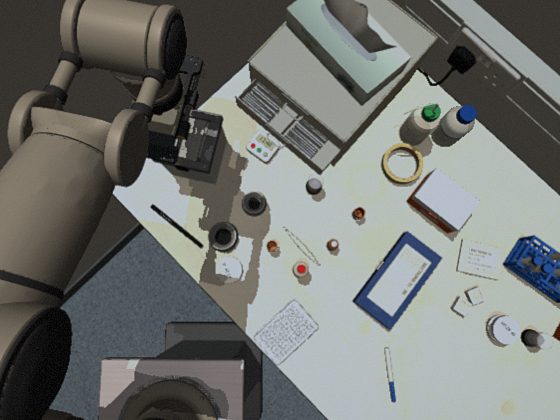

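The top view shows the vial's old spot (297,223) empty and the gripper square over the bin at (190,140). Lowering through the flap now.

```bash
python3 shift.py '[[15, 0, 0, 40, 0], [15, 0, 0, 60, 0], [15, 0, 0, 75, 0], [15, 0, 0, 90, 0], [15, 0, 0, 108, 0]]'; python3 shift.py '[[15, 0, 0, 0, 0], [40, 0, 0, 0, 0], [40, 0, 0, 0, 0], [40, 0, 0, 0, 0], [40, 0, 0, 0, 0]]';python3 shift.py '[[40, 0, 0, -20, 0], [40, 0, 0, -50, 0], [40, 0, 0, -80, 0], [40, 0, 0, -108, 0], [40, 0, 0, -108, 0]]'
python3 -c "
from h import *
o=bot.get_obs();p=o['tool_pos'];print(p,o['tcp_rot'],rel(404.8,-222.4))
c=cap('side');cv2.imwrite('pics/s3.png',cv2.resize(c['color'][80:280,100:300,::-1],None,fx=2.5,fy=2.5))"
```

```text
time: 4.95
tool_pos: [617.5, -48.7, 287.6]
tcp_rot: [3.14, -0.0, 1.357]
contact_force: [0.6, 0.5, 0.3]
grip_width: 24.3
finger_force: 30.0
time: 5.58
tool_pos: [617.4, -48.5, 288.1]
tcp_rot: [3.141, 0.0, 1.358]
contact_force: [-0.0, -0.2, 1.5]
grip_width: 39.7
finger_force: 0.3
time: 6.2
tool_pos: [617.5, -48.5, 398.1]
tcp_rot: [3.137, 0.0, 1.358]
contact_force: [-0.9, -0.4, 0.1]
grip_width: 40.0
finger_force: 0.0
[617.52516937 -48.51490804 398.14739669] [3.13652007e+00 1.46003738e-04 1.35782771e+00] [-214.9 -171.2   -0.8]
```

View pics/s3.png

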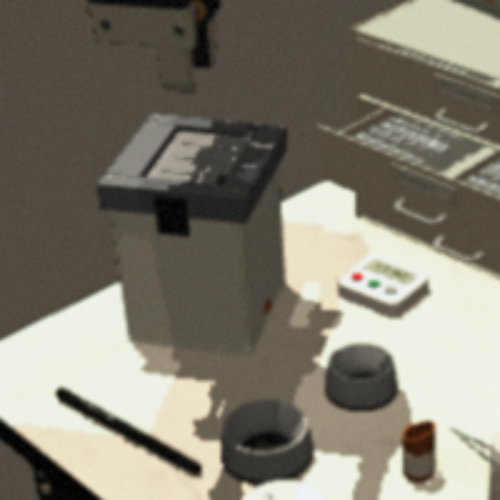

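The flap looks shut and the fingers are empty. There is a small brown spot at the bin's right face, crop (267,305), so I'll check that against the first image.

```bash
python3 -c "
from h import *
c=cap('side')['color'][:,:,::-1];a=cv2.imread('pics/side0.png')
f=lambda i:cv2.resize(i[120:230,140:240],None,fx=4,fy=4,interpolation=cv2.INTER_CUBIC)
cv2.imwrite('pics/s4.png',cv2.convertScaleAbs(np.hstack([f(a),f(c)])[:,:800],alpha=1.5))"
```

```text
(no output)
```

View pics/s4.png

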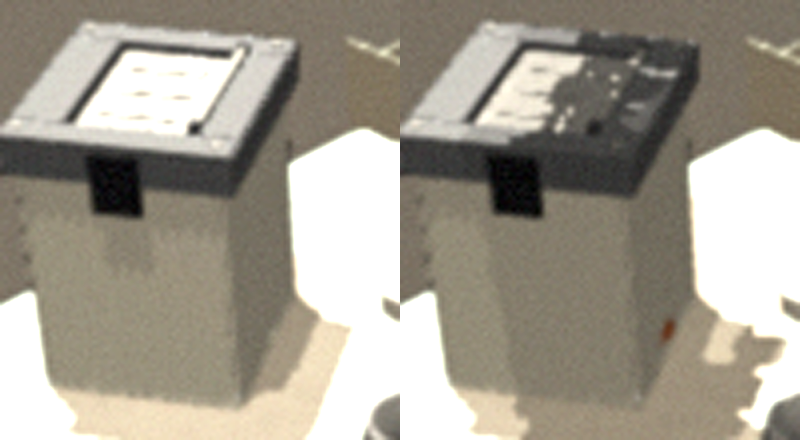

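The spot is a thin shard tip showing through the bin's +x wall. The sloped floor rolls the vial that way, so the vial lies inside, and the flap is shut. Next is vial b.

```bash
python3 shift.py '[[50, -45, -36, 0, 0], [50, -90, -72, 0, 0], [50, -135, -108, 0, 0], [50, -180, -143, 0, 0], [50, -215, -171, 0, 0]]'; python3 shift.py '[[50, 0, 0, 0, 0], [50, 0, 0, 50, 0], [50, 0, 0, 100, 0], [50, 0, 0, 150, 0], [50, 0, 0, 150, 0]]'
python3 -c "
from h import *
o=bot.get_obs();p=o['tool_pos'];print(p,o['tcp_rot'],rel(404.8,-222.4,185))"
```

```text
time: 6.92
tool_pos: [402.8, -223.3, 394.3]
tcp_rot: [-3.139, -0.001, 1.357]
contact_force: [0.1, -0.3, 0.4]
grip_width: 50.0
finger_force: 0.0
time: 7.55
tool_pos: [404.1, -221.0, 242.4]
tcp_rot: [-3.133, -0.004, 1.358]
contact_force: [0.4, -0.4, 0.7]
grip_width: 49.9
finger_force: 0.0
[ 404.07215749 -220.99922249  242.39152192] [-3.13329247 -0.00424832  1.35846243] [-1.5  1.5 57.4]
```

```bash
python3 shift.py '[[50, 0, 0, 30, 0], [50, 0, 0, 60, 0], [50, 0, 0, 60, 0], [15, 0, 0, 60, 0], [15, 0, 0, 60, 0]]'; python3 shift.py '[[15, 0, 0, 0, 0], [15, 0, 0, 0, 0], [15, 0, 0, 0, 0], [15, 0, 0, 0, 0]]'; python3 shift.py '[[15, 0, 0, -40, 0], [15, 0, 0, -100, 0], [15, 0, 0, -160, 0], [15, 0, 0, -210, 0], [15, 0, 0, -210, 0]]'
python3 -c "
from h import *
o=bot.get_obs();p=o['tool_pos'];print(p,o['tcp_rot'],rel(617.6,-48.6))"
```

```text
time: 8.18
tool_pos: [405.3, -222.7, 187.3]
tcp_rot: [3.139, 0.001, 1.358]
contact_force: [0.9, 0.3, 0.4]
grip_width: 35.1
finger_force: 0.0
time: 8.68
tool_pos: [405.0, -222.6, 186.7]
tcp_rot: [3.14, 0.001, 1.358]
contact_force: [0.9, 0.9, 7.5]
grip_width: 24.4
finger_force: 30.0
time: 9.3
tool_pos: [405.0, -222.7, 399.7]
tcp_rot: [3.134, 0.004, 1.358]
contact_force: [-0.2, 0.3, -1.0]
grip_width: 24.5
finger_force: 30.0
[ 405.04224128 -222.67656568  399.74094439] [3.1336057  0.00392531 1.35776415] [215.1 170.9   0.5]
```

```bash
python3 shift.py '[[15, 45, 36, 0, 0], [15, 90, 72, 0, 0], [15, 135, 108, 0, 0], [15, 180, 143, 0, 0], [15, 215, 171, 0, 0]]'; python3 shift.py '[[15, 0, 0, 0, 0], [15, 0, 0, 0, 0], [15, 0, 0, 40, 0], [15, 0, 0, 60, 0], [15, 0, 0, 75, 0]]'; python3 shift.py '[[15, 0, 0, 15, 0], [15, 0, 0, 33, 0], [15, 0, 0, 33, 0], [40, 0, 0, 33, 0], [40, 0, 0, 33, 0]]';python3 shift.py '[[40, 0, 0, 0, 0], [40, 0, 0, 0, 0], [40, 0, 0, -30, 0], [40, 0, 0, -70, 0], [40, 0, 0, -108, 0]]'
python3 -c "
from h import *
o=bot.get_obs();p=o['tool_pos'];print(p,o['tcp_rot'],rel(480.5,-421))
c=cap('side');cv2.imwrite('pics/s5.png',cv2.resize(c['color'][80:280,100:300,::-1],None,fx=2.5,fy=2.5))"
```

```text
time: 9.93
tool_pos: [618.5, -46.7, 393.8]
tcp_rot: [-3.139, 0.0, 1.359]
contact_force: [0.8, -0.7, -1.5]
grip_width: 24.1
finger_force: 30.0
time: 10.55
tool_pos: [616.5, -49.6, 320.0]
tcp_rot: [-3.141, 0.0, 1.356]
contact_force: [0.4, 0.2, 0.7]
grip_width: 24.4
finger_force: 30.0
time: 11.18
tool_pos: [617.6, -48.5, 288.8]
tcp_rot: [3.14, 0.0, 1.358]
contact_force: [0.7, 0.3, 0.1]
grip_width: 38.3
finger_force: 0.2
time: 11.8
tool_pos: [617.2, -48.5, 396.9]
tcp_rot: [-3.142, 0.0, 1.358]
contact_force: [0.6, -0.4, -0.4]
grip_width: 40.1
finger_force: 0.0
[617.1881479  -48.48168238 396.93966385] [-3.14151116e+00  2.62005015e-04  1.35779381e+00] [-3.93e+02 -5.49e+01  1.00e-01]
```

View pics/s5.png

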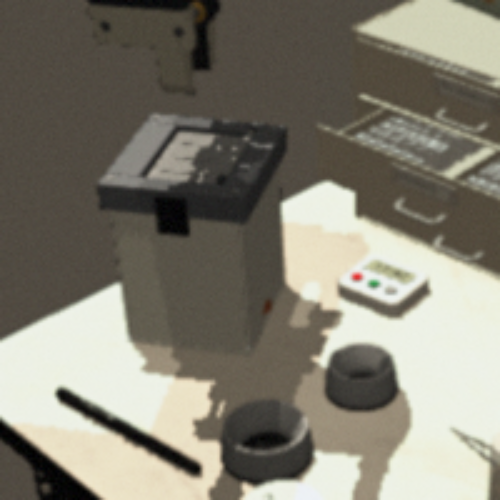

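Flap shut again with fingers empty. Now vial c.

```bash
python3 shift.py '[[50, -56, -8, 0, 0], [50, -112, -16, 0, 0], [50, -168, -24, 0, 0], [50, -224, -32, 0, 0], [50, -280, -40, 0, 0]]'; python3 shift.py '[[50, -56, -8, 0, 0], [50, -113, -15, 0, 0], [50, -113, -15, 0, 0], [50, -113, -15, 50, 0], [50, -113, -15, 100, 0]]'
python3 -c "
from h import *
o=bot.get_obs();p=o['tool_pos'];print(p,o['tcp_rot'],rel(480.5,-421,185))
c=cap('wrist')
m=cv2.inRange(cv2.cvtColor(c['color'],cv2.COLOR_RGB2HSV),(0,110,30),(18,255,220));n,l,s,e=cv2.connectedComponentsWithStats(m);print(proj(c,[(480.5,-421,40)]))
for i in range(1,n):
  if s[i,4]>60: print(s[i],e[i].round(1),onz(c,*e[i],40).round(1))
"
```

```text
time: 12.48
tool_pos: [518.1, -315.3, 395.7]
tcp_rot: [3.141, 0.0, 1.358]
contact_force: [0.4, -0.0, -0.4]
grip_width: 50.2
finger_force: 0.0
time: 13.1
tool_pos: [480.7, -420.2, 295.1]
tcp_rot: [3.14, 0.001, 1.358]
contact_force: [0.1, -0.2, -0.9]
grip_width: 49.8
finger_force: 0.0
[ 480.68820533 -420.22448869  295.07323649] [3.14015888e+00 7.69208854e-04 1.35805637e+00] [ -0.7  -0.2 110.1]
[[279.58907757 217.27310578]]
[  0  48  30  37 832] [12.  67.5] [ 316.1 -270.6   40. ]
[155 147  24  30 263] [169.3 158.4] [ 409.6 -358.6   40. ]
[262 204  31  23 164] [274.8 211.1] [ 477.9 -415.3   40. ]
[323 312  22  22 225] [333.5 325.1] [ 505.8 -527.2   40. ]
```

```bash
python3 shift.py '[[50, 0, 0, 50, 0], [50, 0, 0, 100, 0], [50, 0, 0, 110, 0], [50, 0, 0, 110, 0], [15, 0, 0, 110, 0]]'; python3 shift.py '[[15, 0, 0, 0, 0], [15, 0, 0, 0, 0], [15, 0, 0, 0, 0], [15, 0, 0, 0, 0]]'; python3 shift.py '[[15, 0, 0, -40, 0], [15, 0, 0, -100, 0], [15, 0, 0, -160, 0], [15, 0, 0, -210, 0], [15, 0, 0, -210, 0]]'
python3 -c "
from h import *
o=bot.get_obs();p=o['tool_pos'];print(p,o['tcp_rot'],rel(617.6,-48.6))"
```

```text
time: 13.78
tool_pos: [481.3, -421.5, 188.4]
tcp_rot: [3.138, 0.002, 1.358]
contact_force: [-0.3, -0.1, -0.5]
grip_width: 44.3
finger_force: 0.0
time: 14.28
tool_pos: [480.6, -421.2, 186.9]
tcp_rot: [3.14, 0.001, 1.358]
contact_force: [-0.2, 0.6, 6.5]
grip_width: 24.1
finger_force: 30.0
time: 14.9
tool_pos: [480.7, -421.2, 400.9]
tcp_rot: [3.134, 0.006, 1.358]
contact_force: [-0.3, -0.4, -1.1]
grip_width: 24.3
finger_force: 30.0
[ 480.69820758 -421.18509585  400.89951279] [3.13387879 0.00564478 1.35779997] [393.1  55.1  -1.8]
```

```bash
python3 shift.py '[[15, 56, 8, 0, 0], [15, 112, 16, 0, 0], [15, 168, 24, 0, 0], [15, 224, 32, 0, 0], [15, 280, 40, 0, 0]]'; python3 shift.py '[[15, 56, 8, 0, 0], [15, 113, 15, 0, 0], [15, 113, 15, 0, 0], [15, 113, 15, 0, 0], [15, 113, 15, 40, 0]]'; python3 shift.py '[[15, 0, 0, 20, 0], [15, 0, 0, 35, 0], [15, 0, 0, 50, 0], [15, 0, 0, 68, 0], [15, 0, 0, 68, 0]]'; python3 shift.py '[[15, 0, 0, 0, 0], [40, 0, 0, 0, 0], [40, 0, 0, 0, 0], [40, 0, 0, 0, 0], [40, 0, 0, 0, 0]]';python3 shift.py '[[40, 0, 0, -20, 0], [40, 0, 0, -50, 0], [40, 0, 0, -80, 0], [40, 0, 0, -108, 0], [40, 0, 0, -108, 0]]'
python3 -c "
from h import *
o=bot.get_obs();p=o['tool_pos'];print(p,o['tcp_rot'],rel(407.2,-359.6))
c=cap('side');cv2.imwrite('pics/s6.png',cv2.resize(c['color'][80:310,100:390,::-1],None,fx=2.5,fy=2.5))
t=cap('top')
"
```

```text
time: 15.52
tool_pos: [578.9, -154.0, 394.3]
tcp_rot: [-3.139, -0.0, 1.358]
contact_force: [0.4, -0.3, -0.8]
grip_width: 24.2
finger_force: 30.0
time: 16.15
tool_pos: [617.7, -50.0, 357.8]
tcp_rot: [3.135, 0.0, 1.356]
contact_force: [0.5, -0.2, -2.4]
grip_width: 24.3
finger_force: 30.0
time: 16.77
tool_pos: [616.9, -48.8, 286.3]
tcp_rot: [-3.139, 0.0, 1.357]
contact_force: [0.4, 1.0, -1.1]
grip_width: 24.4
finger_force: 30.0
time: 17.4
tool_pos: [617.4, -48.5, 287.9]
tcp_rot: [3.141, 0.0, 1.358]
contact_force: [0.0, 0.4, -0.0]
grip_width: 40.1
finger_force: 0.3
time: 18.02
tool_pos: [617.5, -48.5, 398.0]
tcp_rot: [3.137, 0.0, 1.358]
contact_force: [-0.1, -0.3, -1.0]
grip_width: 39.8
finger_force: 0.0
[617.5289517  -48.53644227 398.02217636] [3.13674488e+00 1.27394946e-04 1.35777231e+00] [-348.5 -139.8   -0.6]
```

View pics/s6.png

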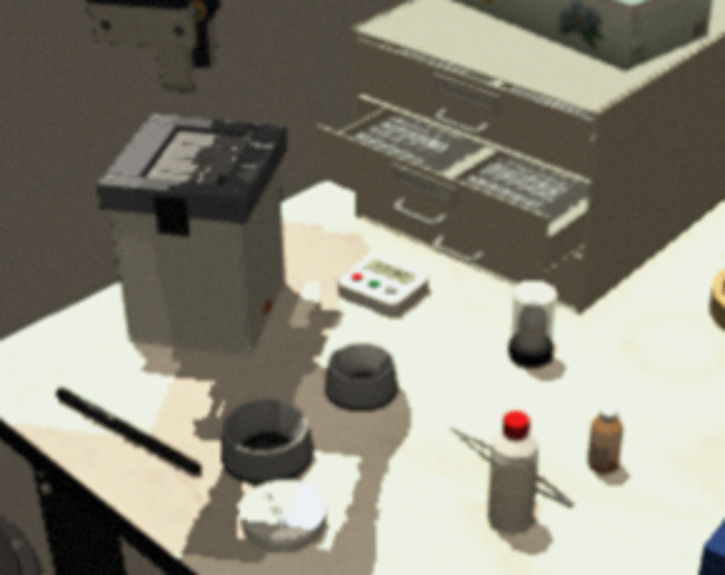

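All three vials are in, the flap is shut, and the bottles and canister are undisturbed. Now the stain bottle.

```bash
python3 shift.py '[[50, -54, -22, 0, 0], [50, -108, -44, 0, 0], [50, -162, -66, 0, 0], [50, -216, -88, 0, 0], [50, -270, -110, 0, 0]]'; python3 shift.py '[[50, -54, -21, 0, 0], [50, -78.5, -30, 0, 0], [50, -78.5, -30, 0, 0], [50, -78.5, -30, 50, 0], [50, -78.5, -30, 100, 0]]'
python3 -c "
from h import *
o=bot.get_obs();p=o['tool_pos'];print(p,o['tcp_rot'],rel(407.2,-359.6,196))"
python3 shift.py '[[50, 0, 0, 50, 0], [50, 0, 0, 99.5, 0], [50, 0, 0, 99.5, 0], [50, 0, 0, 99.5, 0]]'; python3 shift.py '[[15, 0, 0, 0, 0], [15, 0, 0, 0, 0], [15, 0, 0, 0, 0], [15, 0, 0, 0, 0], [15, 0, 0, 0, 0]]'; python3 shift.py '[[15, 0, 0, -40, 0], [15, 0, 0, -80, 0], [15, 0, 0, -100, 0], [15, 0, 0, -100, 0], [15, 0, 0, -100, 0]]'
python3 -c "
from h import *
o=bot.get_obs();p=o['tool_pos'];print(p,o['tcp_rot'],rel(505,-180))
c=cap('side','s7')"
```

```text
time: 18.75
tool_pos: [451.3, -290.3, 394.1]
tcp_rot: [-3.139, -0.001, 1.358]
contact_force: [1.2, -0.4, 0.5]
grip_width: 50.1
finger_force: 0.0
time: 19.38
tool_pos: [407.2, -358.3, 294.1]
tcp_rot: [3.141, -0.0, 1.359]
contact_force: [0.8, -0.0, -0.2]
grip_width: 50.0
finger_force: 0.0
[ 407.1682174  -358.34031494  294.0979801 ] [ 3.14127950e+00 -1.94887384e-04  1.35857947e+00] [-1.2  0.3 98.1]
time: 19.88
tool_pos: [407.6, -359.4, 197.4]
tcp_rot: [3.14, 0.001, 1.359]
contact_force: [-0.1, -0.1, 0.6]
grip_width: 50.0
finger_force: 0.0
time: 20.5
tool_pos: [406.9, -359.7, 197.1]
tcp_rot: [3.14, 0.001, 1.358]
contact_force: [0.6, 0.4, 7.3]
grip_width: 24.3
finger_force: 30.0
time: 21.12
tool_pos: [406.5, -359.2, 295.2]
tcp_rot: [-3.14, -0.001, 1.358]
contact_force: [-0.1, 0.1, -0.6]
grip_width: 24.1
finger_force: 30.0
[ 406.51755185 -359.23525425  295.17362614] [-3.14023052e+00 -1.01519239e-03  1.35764201e+00] [1.96e+02 5.83e+01 1.00e-01]
```

View pics/s7.png

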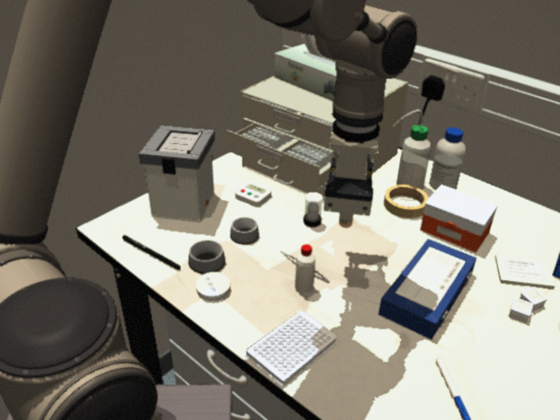

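The stain bottle is held at (346,215), and everything else is where it was. Moving to the narrow base.

```bash
python3 shift.py '[[15, 45, 13, 0, 0], [15, 90, 26, 0, 0], [15, 135, 40, 0, 0], [15, 180, 53, 0, 0], [15, 196, 58, 0, 0]]'; python3 shift.py '[[15, 0, 0, 0, 0], [15, 0, 0, 0, 0], [15, 0, 0, 30, 0], [15, 0, 0, 55, 0], [15, 0, 0, 55, 0]]'; python3 shift.py '[[15, 0, 0, 10, 0], [15, 0, 0, 20, 0], [15, 0, 0, 28, 0], [15, 0, 0, 32.5, 0], [15, 0, 0, 32.5, 0]]'
python3 -c "
from h import *
o=bot.get_obs();p=o['tool_pos'];print(p,o['tcp_rot'],rel(505,-180,208))
c=cap('side');cv2.imwrite('pics/s8.png',cv2.resize(c['color'][150:310,150:350,::-1],None,fx=3,fy=3))"
```

```text
time: 21.8
tool_pos: [505.5, -178.0, 294.9]
tcp_rot: [-3.139, -0.001, 1.36]
contact_force: [-0.2, -0.6, -0.1]
grip_width: 24.4
finger_force: 30.0
time: 22.42
tool_pos: [503.8, -181.2, 239.7]
tcp_rot: [-3.138, -0.001, 1.356]
contact_force: [0.2, -0.5, 0.5]
grip_width: 24.0
finger_force: 30.0
time: 23.05
tool_pos: [504.9, -180.1, 208.4]
tcp_rot: [-3.141, -0.0, 1.358]
contact_force: [-0.3, 0.4, -0.1]
grip_width: 24.6
finger_force: 30.0
[ 504.88426562 -180.08258457  208.4273539 ] [-3.14103233e+00 -9.17950180e-05  1.35795969e+00] [0.1 0.1 0.4]
```

View pics/s8.png

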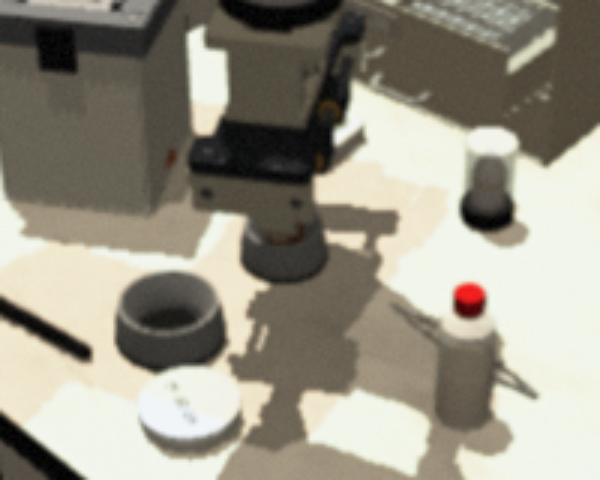

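No contact force and the bottle sits centred in the narrow base at (285,245). Release and lift, then check the seat depth.

```bash
python3 shift.py '[[32, 0, 0, 0, 0], [32, 0, 0, 0, 0], [45, 0, 0, 0, 0], [45, 0, 0, 0, 0]]'; python3 shift.py '[[45, 0, 0, -30, 0], [45, 0, 0, -80, 0], [45, 0, 0, -130, 0], [45, 0, 0, -180, 0], [45, 0, 0, -187, 0]]';python3 shift.py '[[60, -50, -30, 0, 0], [60, -100, -60, 0, 0], [60, -130, -90, 0, 0]]'
python3 -c "
from h import *
o=bot.get_obs();p=o['tool_pos'];print(p,o['tcp_rot'],rel(351,-285,214))
c=cap('side');t=cap('top')
cv2.imwrite('pics/s9.png',np.hstack([cv2.resize(c['color'][200:300,180:280,::-1],None,fx=4,fy=4),cv2.resize(t['color'][160:260,200:300,::-1],None,fx=4,fy=4)]))
print(proj(c,[(505,-180,60),(505,-180,5)])-[180,200],proj(t,[(505,-180,60)])-[200,160])"
```

```text
time: 23.6
tool_pos: [504.9, -180.2, 208.8]
tcp_rot: [3.141, 0.0, 1.358]
contact_force: [0.6, 0.4, -0.2]
grip_width: 44.2
finger_force: 0.0
time: 24.22
tool_pos: [505.2, -180.3, 399.6]
tcp_rot: [3.134, 0.002, 1.358]
contact_force: [-0.5, 0.1, -0.1]
grip_width: 44.7
finger_force: 0.0
time: 24.6
tool_pos: [387.9, -289.5, 394.6]
tcp_rot: [-3.14, -0.0, 1.357]
contact_force: [0.6, -0.8, 0.0]
grip_width: 59.8
finger_force: 0.0
[ 387.92282782 -289.5253644   394.64851998] [-3.14017624e+00 -4.35547151e-04  1.35694925e+00] [ -3.5 -36.8 180.7]
[[64.28714656 11.13273689]
 [64.74851832 33.48822461]] [[52.79380924 39.60937623]]
```

View pics/s9.png

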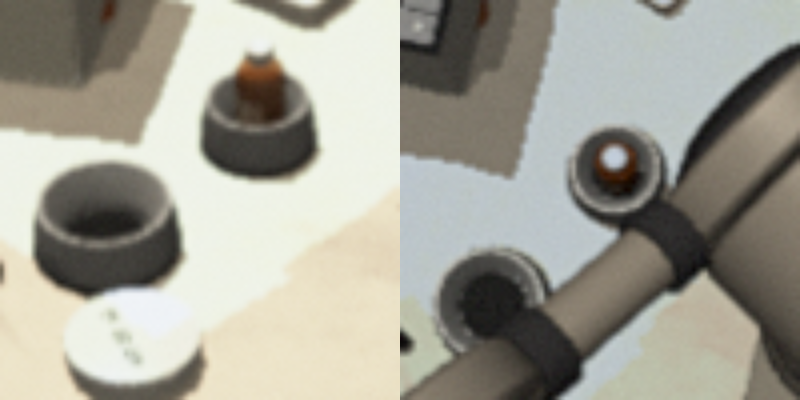

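The stain bottle is upright and fully seated: cap at side crop (65,11.5) against (64,11) predicted for a seated bottle. Now the cleaner bottle.

```bash
python3 shift.py '[[60, -5, -38, 0, 0], [60, -5, -38, 0, 0], [60, -5, -38, 50, 0], [60, -5, -38, 90, 0], [60, -5, -38, 90, 0]]'; python3 -c "
from h import *
o=bot.get_obs();print(rel(351,-285,214))"; python3 shift.py '[[60, 0, 0, 40, 0], [60, 0, 0, 80, 0], [60, 0, 0, 91.5, 0], [60, 0, 0, 91.5, 0]]'; python3 shift.py '[[24, 0, 0, 0, 0], [24, 0, 0, 0, 0], [24, 0, 0, 0, 0], [24, 0, 0, 0, 0], [24, 0, 0, 0, 0]]'; python3 shift.py '[[24, 0, 0, -30, 0], [24, 0, 0, -60, 0], [24, 0, 0, -80, 0], [24, 0, 0, -80, 0], [24, 0, 0, -80, 0]]'
python3 -c "
from h import *
o=bot.get_obs();p=o['tool_pos'];print(p,o['tcp_rot'],rel(429,-111))"
```

```text
time: 25.32
tool_pos: [351.6, -284.2, 303.4]
tcp_rot: [-3.137, -0.004, 1.358]
contact_force: [-0.8, 0.1, 1.1]
grip_width: 60.2
finger_force: 0.0
[-1.3  0.  89.4]
time: 25.82
tool_pos: [352.0, -285.4, 214.9]
tcp_rot: [3.141, 0.0, 1.358]
contact_force: [0.3, -0.1, 0.2]
grip_width: 60.1
finger_force: 0.0
time: 26.45
tool_pos: [351.4, -285.2, 214.8]
tcp_rot: [3.141, 0.001, 1.358]
contact_force: [-1.3, 0.8, 5.9]
grip_width: 33.3
finger_force: 30.0
time: 27.08
tool_pos: [351.0, -284.8, 293.4]
tcp_rot: [-3.141, -0.001, 1.358]
contact_force: [1.0, 0.7, -2.2]
grip_width: 33.2
finger_force: 29.9
[ 351.0144523  -284.82290562  293.37672371] [-3.14050969e+00 -7.79525180e-04  1.35771373e+00] [1.864e+02 3.950e+01 1.000e-01]
```

```bash
python3 shift.py '[[24, 45, 10, 0, 0], [24, 90, 20, 0, 0], [24, 135, 30, 0, 0], [24, 180, 39, 0, 0], [24, 186.5, 39.5, 0, 0]]'; python3 shift.py '[[24, 0, 0, 0, 0], [24, 0, 0, 0, 0], [24, 0, 0, 25, 0], [24, 0, 0, 45, 0], [24, 0, 0, 45, 0]]'; python3 shift.py '[[24, 0, 0, 8, 0], [24, 0, 0, 16, 0], [24, 0, 0, 22, 0], [24, 0, 0, 28, 0], [24, 0, 0, 28, 0]]'
python3 -c "
from h import *
o=bot.get_obs();p=o['tool_pos'];print(p,o['tcp_rot'],o['contact_force'],rel(429,-111,220))"
```

```text
time: 27.7
tool_pos: [429.6, -109.0, 293.0]
tcp_rot: [-3.139, -0.001, 1.361]
contact_force: [0.1, -0.4, -1.7]
grip_width: 33.5
finger_force: 29.9
time: 28.32
tool_pos: [428.6, -112.0, 248.2]
tcp_rot: [-3.138, -0.0, 1.356]
contact_force: [0.2, -1.1, -0.5]
grip_width: 33.8
finger_force: 29.9
time: 28.95
tool_pos: [429.2, -111.0, 220.8]
tcp_rot: [-3.141, -0.0, 1.358]
contact_force: [-0.3, 0.3, -1.1]
grip_width: 33.4
finger_force: 29.9
[ 429.20358719 -111.0423154   220.78887027] [-3.14072423e+00 -1.03209412e-04  1.35795557e+00] [-0.30604743  0.29080802 -1.10116721] [-0.  -0.2  0.8]
```

No jam, and the foot is at about z = 6. Release, rise, clear the view and inspect.

```bash
python3 shift.py '[[40, 0, 0, 0, 0], [40, 0, 0, 0, 0], [56, 0, 0, 0, 0], [56, 0, 0, 0, 0]]'; python3 shift.py '[[56, 0, 0, -30, 0], [56, 0, 0, -80, 0], [56, 0, 0, -130, 0], [56, 0, 0, -170, 0], [56, 0, 0, -170, 0]]';python3 shift.py '[[60, -50, 0, 0, 0], [60, -100, 0, 0, 0], [60, -150, 0, 0, 0], [60, -200, 0, 0, 0], [60, -250, 0, 0, 0]]';python3 shift.py '[[60, 0, 0, 0, 0], [60, 0, 0, 0, 0], [60, 0, 0, 0, 0], [60, 0, 0, 0, 0], [60, 0, 0, 0, 0]]'
python3 -c "
from h import *
c=cap('side')
cv2.imwrite('pics/s10.png',cv2.resize(c['color'][110:310,130:350,::-1],None,fx=3,fy=3))
print(3*(proj(c,[(505,-180,60),(429,-111,99),(543,-317,64)])-[130,110]));print(bot.get_obs()['contact_force'])"
```

```text
time: 29.45
tool_pos: [429.3, -111.2, 221.3]
tcp_rot: [3.141, 0.0, 1.358]
contact_force: [-0.9, 0.5, 0.4]
grip_width: 54.2
finger_force: 0.0
time: 30.08
tool_pos: [429.7, -111.3, 394.1]
tcp_rot: [3.135, 0.002, 1.358]
contact_force: [0.1, 0.0, -1.1]
grip_width: 56.2
finger_force: 0.0
time: 30.7
tool_pos: [375.7, -356.9, 389.8]
tcp_rot: [-3.14, -0.001, 1.358]
contact_force: [0.9, 0.1, 0.2]
grip_width: 60.1
finger_force: 0.0
time: 31.32
tool_pos: [376.7, -354.9, 391.4]
tcp_rot: [3.141, 0.0, 1.359]
contact_force: [0.6, -0.4, 0.1]
grip_width: 59.8
finger_force: 0.0
[[342.86143968 303.39821067]
 [225.60204073 325.73351303]
 [547.65290551 262.84777207]]
[ 0.04411888 -0.52790514  1.01708477]
```

View pics/s10.png

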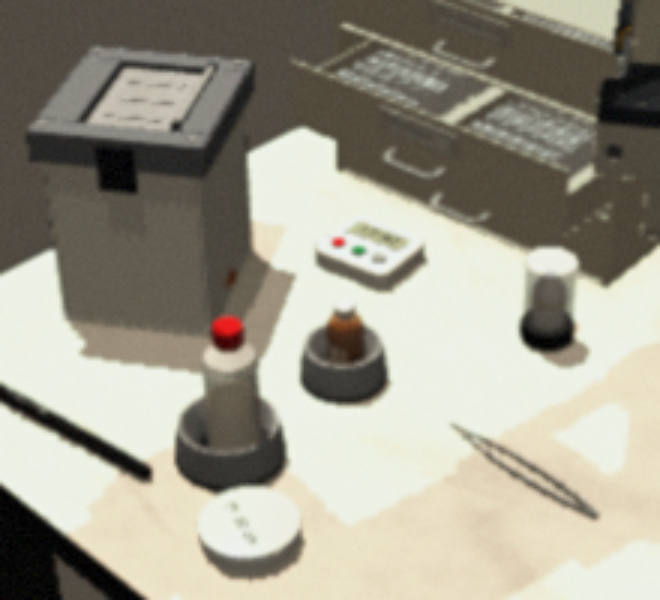

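The picture shows both bottles upright and seated, with the caps at (228,325) and (344,304) where predicted. The flap is shut and the canister is untouched at (550,295).

```bash
python3 -c "
from plant import bot
print(bot.close_job())"
```

```text
the job is handed in; nothing more can be done
None
```

I put the three broken vials in the glass bin first and the flap is shut; then I seated both bottles upright in their bases, left the canister where it stood, and handed the job in at about 31 s (no verdict was returned).

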